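Jar cap into the cap rack

ROBOT

A 6-joint arm with a two-finger parallel gripper is mounted at the origin on the work surface. World frame = base frame: x ahead of the robot, y to its left, z up, the work surface at z = 0. Lengths are in m, angles in rad, forces in N, time in s.
With the tool pointing down it reaches from about 0.3 to 0.85 m from the base axis. Payload 5.4 kg.
Tool frame: the origin (TCP) lies between the finger pads; the fingertips stand 8 mm ahead of it and the grasp point (between the pads) lies 11 mm behind it; z points along the fingers, y is the line along which they close (so a half turn about z gives the same grasp; the last joint's range is limited). The gripper opens to 85 mm and grips with 20 to 120 N. Pads are 22 mm wide; open, the fingers measure 114 mm over their backs; the gripper's body (76 mm by 85 mm) begins 54 mm behind the grasp point. The pads swing forward as they close: fully open they stand 13 mm farther back than shut.
Start: joints at [-1.472, 0.158, 1.597, -0, 1.386, -0.21], TCP at [0.175, -0.548, 0.239] pointing down, gripper open.
Joint ranges: [-2.91, 2.91], [-0.94, 2.29], [0.18, 2.7], [-1.29, 4.43], [0.17, 2.64], [-3, 3]. Speed limits (rad/s): [2.57, 2.57, 3.14, 3.14, 3.14, 3.14].

INTERFACE

Orientations are given as a rotation vector (axis times angle).
In Python, from bench import readout, capture, camera_params, ticket gives the robot as it stands.
- The arm moves only by the shell command python3 -m jog 'ROWS'. ROWS is JSON, a list of rows, each an object of numbers: "gripper": the opening, from -1 (shut) to 1 (fully open); "tx", "ty", "tz": the shift along the world's x, y, z as a fraction of full scale; "spin": the turn about the world's z as a fraction of full scale. In form: [{"gripper": .., "tx": .., "ty": .., "tz": .., "spin": ..}, ...]. A call has exactly 8 rows; each row is the pose to reach, as a shift and turn from the pose commanded when the call began; what a row does not reach only later rows make up. Full scale, the value 1, is 30 cm for a shift and 45 degrees for a turn. A row lasts 1/10 s, in which the tool goes at most 50 mm and 8.59 degrees, less where a joint would pass 70% of its speed; a pose out of reach is approached as far as the arm can. A call with a number of a shift or a turn outside -1 to 1 is refused whole. A call with a gripper value outside its range is refused whole. The fingers move at their own pace and stop on an object; the grip force is fixed at half the most. Time passes only in rows, so rows that repeat a pose let the fingers close, or fill a call up. It gives the time, the measured TCP pose, the force, the opening and the grip force at its end, in the units of the state.
- readout.sense(): the state, without advancing time (a new reading comes with each control period).
- capture(name): name is "scene" or "top"; returns (picture, depth): 420x560x3 uint8, red, green, blue; 420x560 float32, m along the optical axis (not along the pixel's ray), 0 where there is no reading.
- camera_params(name): a dict with "K" (3x3 intrinsics, pixels), "R" (3x3) and "t" (3): a world point X has camera coordinates R X + t. Camera axes: x right, y down, z forward; pixel columns grow to the right and rows downward; lengths in m; the calibration is good to about 2 mm. A picture is of the moment at which its call begins. camera_params takes no time and is no camera call.
- ticket.sign_off(): hands the job in; it is judged then, once.
The state is a dict: "t": time; "qpos": joint angles; "qvel": joint speeds; "tau": joint torques, N m; "tcp_pos": TCP position; "orientation": TCP orientation; "force": force on the tool from outside, world axes, zero at the start; "torque": the same for the moment, N m; "gripper_width": finger opening in m; "grip_force": force on a finger pad.
Only numpy, scipy, OpenCV 4.12 (cv2) and the standard library are available. Lean on these libraries where they do the work, as an engineer would, in place of code of your own. Each camera call takes 0.05 s, during which the arm holds its last target. There are 200 camera calls.

TASK

Lift the loose cap off the closed glass jar, lay it flat on the sloped rest and let go of it there so that you can take it again by its upper edge, then stand it on edge, right down, in the wide empty slot of the cap rack. The jar must stay standing where it is, and everything else on the bench must be left alone.

Things in the scene. Friction and masses are not known exactly. Their poses are not given: they have to be found in the camera images.
- cap: Loose black plastic cap, about 50 g: flange 60 mm across, 12 mm thick, with a plug 24 mm across, 5 mm long under its centre that hangs freely in the jar's mouth. Origin at the flange's centre (mid-thickness); z points out of the plain top face. It lies on the closed jar's rim, origin 81 mm above the bench, its edge overhanging the neck by 8 mm; nothing holds it down.
- jar: The closed clear glass jar, loose, 75 mm high to its rim, body 64 mm across, neck 44 mm across outside (top 11 mm), 32 mm inside, with screws in it, about 450 g. Origin at the centre of its underside, z up.
- rest: Sloped rest: fixed wooden easel on an 80 (x) by 90 (y) mm base. Two rails form a 45 degree slope rising towards its own +y: up-slope is (0, 0.707, 0.707), outward normal (0, -0.707, 0.707). A ledge across its foot stands 8 mm out. Rails: 36 mm long up from the ledge, 50 mm over their outer edges, gap between them 34 wide, 8 deep. Origin: centre of the base's underside, z up.
- rest_foot (a point): Middle of the foot of the slope, where the rails' surface meets the ledge: (0, -20, 38) mm in the rest's frame. The cap's lower edge stands on the ledge here; the ledge is flared 20 degrees away from the slope's normal as a lead-in. Axes those of the rest.
- rest_seat (a point): Where the cap's origin is when the cap lies on the rest: 30 mm up the slope from the foot, 6 mm out from the rails. The plug goes into the gap between the rails; the flange overhangs the rails by 5 mm at the sides, and its upper 24 mm stand clear beyond them with free room over and under it. It stays there by itself, or a few mm higher by friction. Axes those of the rest (z up).
- rack: Cap rack: fixed brown wooden block 90 (x) by 130 (y) by 28 mm high, two slots in its top along its x axis, each 60 mm long, 16 mm deep: the wide one (16 mm, empty) centred at y = +35 mm; the narrow one (7 mm) at y = -35 mm, in which a thin fixed steel disc, 60 mm across, stands on edge. Origin at the centre of its underside, z up.
- slot (a point): Centre of the mouth of the wide slot, level with the rack's top, 28 mm above the bench; x along the slot, y across it, z up; the floor is 16 mm below. When the cap stands on edge on the floor its origin is about 14 mm above this point and its z axis lies along y, either way round; it may lean a little (up to 14 degrees).
- open_jar: Bystander: a second glass jar just like the first (75 mm high, 64 mm across) but without a cap, loose. Origin at the centre of its underside.
- caster: Bystander: a loose steel caster with a rubber wheel, 66 mm high, about 50 mm across. Origin at its underside.
- level: Bystander: a loose orange plastic level 300 x 22 x 50 mm, standing on its edge along its x axis. Origin at the centre of its underside.
- socket_rail: Bystander: a loose chrome rail 200 x 22 mm along its x axis, with seven sockets, 34 mm high. Origin at the centre of its underside.
- tape_measure: Bystander: a loose tape measure 65 x 35 mm, 60 mm high. Origin at the centre of its underside.
- screwdriver: Bystander: a loose screwdriver lying along its x axis. Origin under its middle.
Not all that is in view belongs to the job. There is more than one size of the cap; the one meant has the size given above. Leave any purple look-alike of the rest alone.

How it is judged:
By the outcome, as a careful person would: the job done as asked, in the order asked, and still so for the second after the job is handed in, with the robot touching nothing.
It also fails if it takes over 54 s, if anything falls off the work surface, if the arm or the gripper's body presses on something with over 40 N, if the wrist force passes 120 N, or if a joint passes its speed limit or range.

## Working session

There is one attempt and no reset: what is moved stays moved. The work goes in short steps, Python scripts to look and compute and a shell command to move; the robot and the scene stay as the last step left them, time stands still between calls to the robot, and variables do not carry over. Pictures are saved under pics/ and viewed, at most 10 in all, crops included, and the job is handed in when it is done.

```bash
mkdir -p pics; ls; cat > h.py <<'E'
import numpy as np, cv2
from bench import readout, capture, camera_params
def shot(n):
    p,d=capture(n); c=camera_params(n); np.savez(f'{n}.npz',p=p,d=d,**{k:np.array(c[k]) for k in 'KRt'}); return p,d
def load(n): return np.load(f'{n}.npz')
def pts(n):
    f=load(n); d=f['d']; v,u=np.mgrid[:d.shape[0],:d.shape[1]]
    c=np.stack([u,v,np.ones_like(u)],-1)@np.linalg.inv(f['K']).T*d[...,None]
    return (c-f['t'])@f['R']
def ray(n,u,v,z):
    f=load(n); r=f['R'].T@np.linalg.inv(f['K'])@[u,v,1]; o=-f['R'].T@f['t']
    return o+r*(z-o[2])/r[2]
E
python3 - <<'E'
from h import *
for n in('scene','top'):
    p,d=shot(n); cv2.imwrite(f'pics/{n}0.png',p[...,::-1]); f=load(n); print(n,f['K'],-f['R'].T@f['t'],f['R'])
print(readout.sense())
E
```

```text
pics
scene [[420.70032137   0.         273.82356281]
 [  0.         420.70032137 202.98944977]
 [  0.           0.           1.        ]] [ 1.16587264 -0.35423757  0.83523778] [[ 0.52244617  0.8526631   0.00395513]
 [ 0.63238149 -0.38435478 -0.67258089]
 [-0.57196473  0.35388846 -0.74001304]]
top [[387.61639307   0.         278.27733678]
 [  0.         387.61639307 209.23910046]
 [  0.           0.           1.        ]] [ 0.39216085 -0.0102355   0.87776275] [[ 0.13744052 -0.99050896 -0.00145022]
 [-0.96927676 -0.13419258 -0.20614294]
 [ 0.20399182  0.02973806 -0.97852082]]
{'t': 0.1, 'qpos': array([-1.47209554e+00,  1.59029146e-01,  1.59814539e+00, -1.64308733e-05,
        1.38620578e+00, -2.10071727e-01]), 'qvel': array([-0.00144435, -0.00103871, -0.00254597,  0.0018645 ,  0.00048123,
       -0.00020409]), 'tau': array([-6.39156679e-04, -3.96989965e+01, -3.32337499e+01, -2.17558518e-04,
        4.20857497e-03,  8.02943589e-06]), 'tcp_pos': array([ 0.17467183, -0.5472516 ,  0.23837155]), 'orientation': array([-3.10246156e+00, -4.82824371e-01, -1.30884896e-04]), 'force': array([-0.17722888, -0.04843449, -0.91816069]), 'torque': array([ 0.05274582, -0.03663285,  0.00290773]), 'grip_force': 0.0, 'gripper_width': 0.08540204522501817}
```

View pics/scene0.png

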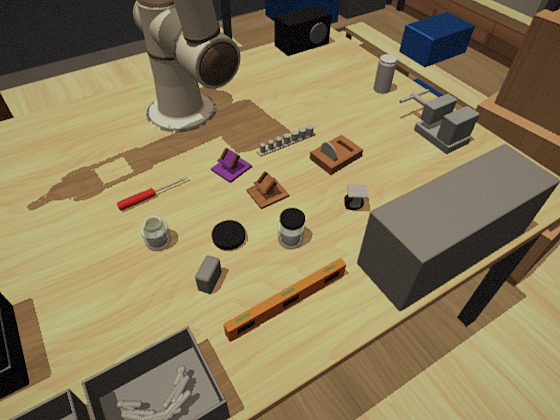

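View pics/top0.png

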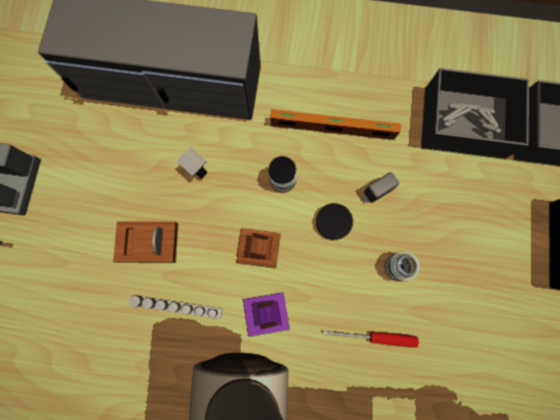

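```bash
python3 - <<'E'
from h import *
def crop(n,u,v,h,s):
    return cv2.resize(load(n)['p'][v-h:v+h,u-h:u+h,::-1],None,fx=s,fy=s,interpolation=cv2.INTER_CUBIC)
rows=[[crop('top',258,247,30,6.6),crop('top',146,242,36,5.5)],[crop('scene',267,187,30,6.6),crop('scene',336,154,36,5.5)]]
im=np.vstack([np.hstack([cv2.resize(c,(396,298) if 0 else (300,300)) for c in r]) for r in rows])
cv2.imwrite('pics/crops.png',im)
P=pts('top')
for n,(u,v) in dict(rest=(258,247),rack=(146,242),jar=(283,168)).items():
    print(n,ray('top',u,v,.03))
# cap: dark blob in both views
for n,(u,v) in dict(top=(283,168),scene=(291,219)).items():
    p=load(n)['p']; m=(p.max(2)<45).astype(np.uint8); l=cv2.connectedComponents(m)[1]; b=(l==l[v,u]).astype(np.uint8)
    c=max(cv2.findContours(b,0,1)[0],key=cv2.contourArea); print(n,b.sum(),cv2.fitEllipse(c),cv2.boundingRect(c))
E
```

```text
rest [0.47908002 0.04790633 0.03      ]
rack [0.4561759 0.2933019 0.03     ]
jar [0.66581565 0.01807634 0.03      ]
top 535 ((281.7193603515625, 169.7518768310547), (25.070222854614258, 25.373849868774414), 20.8575382232666) (269, 157, 26, 26)
scene 414 ((292.17730712890625, 218.61448669433594), (20.574979782104492, 23.72795295715332), 94.82457733154297) (281, 208, 24, 22)
```

View pics/crops.png

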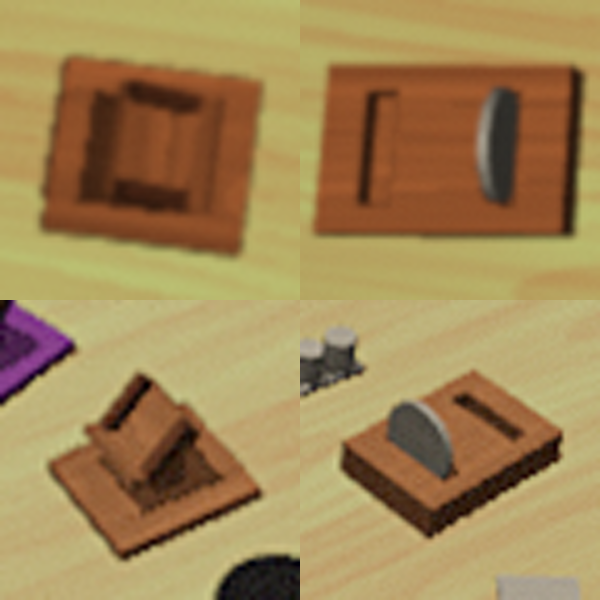

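```bash
python3 - <<'E'
from h import *
np.set_printoptions(linewidth=220,suppress=True)
P=pts('top'); print('cols',list(range(238,282,2)))
for v in range(228,270,2): print(v,(P[v,238:282:2,2]*1e3).round().astype(int))
# cap centre: blob ellipse centres; triangulate using top-face centres
def tri(a,b):
    A=[];B=[]
    for n,(u,v) in((('top'),a),('scene',b)):
        f=load(n);M=f['K']@np.c_[f['R'],f['t']]
        for w,i in((u,0),(v,1)):
            r=w*M[2]-M[i];A.append(r[:3]);B.append(-r[3])
    return np.linalg.lstsq(np.array(A),np.array(B),rcond=None)[0]
print('cap',tri((281.7,169.75),(292.2,218.6)))
for n in('top','scene'):
    PP=pts(n); 
    m=(PP[...,2]>.0835)&(PP[...,2]<.092)&(abs(PP[...,0]-.65)<.07)&(abs(PP[...,1]-.01)<.07)
    print(n,m.sum(),PP[m].mean(0),PP[m].min(0),PP[m].max(0))
# base outlines by colour
for n,(u,v),w in(('top',(258,247),'rest'),('top',(146,242),'rack'),('scene',(267,187),'rest'),('scene',(336,154),'rack')):
    p=load(n)['p']; hsv=cv2.cvtColor(p,cv2.COLOR_RGB2HSV); m=((hsv[...,0]<15)&(hsv[...,1]>120)).astype(np.uint8)
    m=cv2.morphologyEx(m,cv2.MORPH_CLOSE,np.ones((5,5))); l=cv2.connectedComponents(m)[1]
    sub=l[v-12:v+12,u-12:u+12]; k=np.bincount(sub[sub>0]).argmax(); b=(l==k).astype(np.uint8)
    c=max(cv2.findContours(b,0,1)[0],key=cv2.contourArea); print(w,n,b.sum(),cv2.minAreaRect(c),cv2.approxPolyDP(cv2.convexHull(c),2.0,True)[:,0].tolist())
E
```

```text
cols [238, 240, 242, 244, 246, 248, 250, 252, 254, 256, 258, 260, 262, 264, 266, 268, 270, 272, 274, 276, 278, 280]
228 [ 0 -1 11 -1  1  1 -1  2  2  1  0  2  1  3  2  1  2 -3 -1 -2  1  0]
230 [ 2  4  5 12 11 10 10 11 12  9 11  2  2  1  2  2  1  4  1  3  0 -1]
232 [ 3  0 11 11 12 11 12  9  6 12 10 13 10 11 10  8 11 10 10 -1  1  1]
234 [-3  2 11 10  7 11 14 54 58 63 62 54 11 12 10 10  9 11 13 10  9 11]
236 [ 1  9 13  8  8 10 10 57 60 63 58 56 50 46 42 40  9 12 10 11  9 10]
238 [ 1 13 10 12  9 12 10 56 57 50 48 48 51 44 44 38 41 37 11 12  8  0]
240 [ 1 11 10 11  9 10  8 56 55 52 46 43 38 33 38 39 42 38 12 11 11  0]
242 [ 1  8  8 11 13 12 10 55 53 49 47 41 39 35 37 36 43 12 11 13  9  0]
244 [-2  8 10 11 11 12 11 58 54 48 47 42 38 36 36 39 41 10 10 10  9  2]
246 [ 2 11 11  9 12 13 54 57 52 50 43 41 39 35 36 43 40 13 11  9 11  0]
248 [  8  13 878   9   8  12  54  55  53  50  45  42  36  35  37  39  39  11  11   9  12   2]
250 [10 10 11  9 13  9 55 57 55 50 45 43 36 36 35 41 40 11 10  9 10  1]
252 [10 10 12 13 11 10 56 55 51 50 44 41 35 35 39 42 38  9 11  8 -1 -1]
254 [13  9 10 10  9 10 57 
[... 756 characters left out ...]
601825 -0.01255081  0.08351634] [0.67610727 0.04705996 0.09117399]
rest top 1350 ((257.7099914550781, 247.52999877929688), (39.45655822753906, 34.506813049316406), 8.130102157592773) [[241, 229], [279, 234], [274, 267], [237, 262]]
rack top 2201 ((145.0, 241.5), (39.0, 62.0), 90.0) [[176, 223], [173, 261], [114, 261], [118, 222]]
rest scene 828 ((266.48236083984375, 191.7294158935547), (33.19036102294922, 29.71947479248047), 49.398704528808594) [[265, 172], [274, 178], [288, 195], [262, 208], [247, 189]]
rack scene 1014 ((336.3235168457031, 153.7058563232422), (29.669254302978516, 48.877098083496094), 59.03623962402344) [[341, 135], [362, 149], [362, 155], [331, 174], [311, 159], [311, 152]]
```

```bash
cat >> h.py <<'E'
def tri(a,b):
    A=[];B=[]
    for n,(u,v) in(('top',a),('scene',b)):
        f=load(n);M=f['K']@np.c_[f['R'],f['t']]
        for w,i in((u,0),(v,1)):
            r=w*M[2]-M[i];A.append(r[:3]);B.append(-r[3])
    return np.linalg.lstsq(np.array(A),np.array(B),rcond=None)[0]
E
python3 - <<'E'
from h import *
np.set_printoptions(precision=4,suppress=True)
for a,b in(((279,234),(262,208)),((241,229),(288,195)),((274,267),(247,189))): print('rest corner',tri(a,b))
for a,b in(((118,222),(362,149)),((114,261),(341,135)),((173,261),(311,152))): print('rack corner',tri(a,b))
def rect(n,u,v,z,dark=60):
    p=load(n)['p']; hsv=cv2.cvtColor(p,cv2.COLOR_RGB2HSV)
    m=((hsv[...,0]<15)&(hsv[...,1]>120)&(hsv[...,2]>dark)).astype(np.uint8)
    m=cv2.morphologyEx(m,cv2.MORPH_CLOSE,np.ones((3,3))); l=cv2.connectedComponents(m)[1]
    sub=l[v-20:v+20,u-20:u+20]; k=np.bincount(sub[sub>0]).argmax()
    c=max(cv2.findContours((l==k).astype(np.uint8),0,1)[0],key=cv2.contourArea)[:,0]
    w=np.array([ray(n,*q,z)[:2] for q in c])*1e3
    return cv2.minAreaRect(w.astype(np.float32))
print('rest',rect('top',258,247,.010)); 
for d in(60,80,100): print('rack',rect('top',146,242,.028,d))
# slot, dark pixels in top view near (131,240)
p=load('top')['p'].astype(int); g=p.sum(2)
np.set_printoptions(linewidth=200)
print(g[222:262:3,112:178:2])
# rail points from depth: slope plane points in rest
for n in('top','scene'):
    P=pts(n); m=(abs(P[...,0]-.48)<.05)&(abs(P[...,1]-.045)<.05)&(P[...,2]>.03)&(P[...,2]<.07); q=P[m]
    print(n,m.sum(),cv2.minAreaRect((q[:,:2]*1e3).astype(np.float32)),q[q[:,2]>.06].mean(0))
E
```

```text
rest corner [ 0.5187  0.0081 -0.0003]
rest corner [0.5169 0.0935 0.0018]
rest corner [0.4421 0.0072 0.0054]
rack corner [0.4921 0.3664 0.0261]
rack corner [0.406  0.3562 0.0239]
rack corner [0.4245 0.2294 0.0257]
rest ((480.2474060058594, 49.628360748291016), (88.20735168457031, 77.37828826904297), 89.84220886230469)
rack ((457.51727294921875, 296.725341796875), (86.30470275878906, 132.58546447753906), 7.8851213455200195)
rack ((457.332763671875, 298.1239013671875), (86.30451965332031, 129.75543212890625), 7.8935441970825195)
rack ((457.3070983886719, 298.30804443359375), (86.30448913574219, 129.38377380371094), 7.893407344818115)
[[456 455 380 267 268 269 265 266 264 264 266 269 268 265 267 266 265 267 267 270 264 269 272 274 269 272 273 271 274 274 276 250 270]
 [449 449 362 265 266 263 262 265 262 267 270 268 264 271 265 268 268 264 270 265 265 267 262 261 265 269 266 268 268 269 269 224  90]
 [428 426 334 284 287 286 284 184 141 171 184 278 293 290 289 292 292 294 295 296 291 296 267 165 148 199 290 298 296 297 299 237  94]
 [445 444 303 270 275 276 268 116 182 279 264 269 274 27
[... 993 characters left out ...]
0 268 260 268 269 234  92 287]
 [460 294 264 263 263 259 212 208 242 242 266 260 267 264 262 266 265 267 267 267 267 259 248 191 211 257 259 266 263 265 227  85 318]
 [424 279 260 263 262 260 260 260 265 264 263 261 266 264 265 263 266 266 264 266 266 263 269 268 264 265 264 271 266 272 227  90 363]
 [405 263 243 233 232 236 241 243 242 243 239 237 237 234 228 234 234 234 236 235 236 238 236 232 238 235 249 246 246 245 189 117 379]]
top 510 ((479.84515380859375, 41.3979606628418), (49.858917236328125, 45.077640533447266), 0.34717321395874023) [0.4783 0.0535 0.0623]
scene 321 ((480.818359375, 40.76837158203125), (45.45486068725586, 52.89961242675781), 89.02615356445312) [0.4839 0.0526 0.0624]
```

```bash
python3 -m jog '[{"gripper":1,"tx":0.1,"ty":0.12,"tz":0,"spin":0.1},{"gripper":1,"tx":0.2,"ty":0.24,"tz":0,"spin":0.2},{"gripper":1,"tx":0.3,"ty":0.36,"tz":0,"spin":0.3},{"gripper":1,"tx":0.4,"ty":0.48,"tz":0,"spin":0.4},{"gripper":1,"tx":0.5,"ty":0.6,"tz":0,"spin":0.5},{"gripper":1,"tx":0.6,"ty":0.72,"tz":0,"spin":0.6},{"gripper":1,"tx":0.69,"ty":0.83,"tz":0,"spin":0.7},{"gripper":1,"tx":0.78,"ty":0.94,"tz":0,"spin":0.8}]'
python3 -m jog '[{"gripper":1,"tx":0.1,"ty":0.12,"tz":0,"spin":0.1},{"gripper":1,"tx":0.2,"ty":0.24,"tz":0,"spin":0.2},{"gripper":1,"tx":0.3,"ty":0.36,"tz":0,"spin":0.3},{"gripper":1,"tx":0.4,"ty":0.48,"tz":0,"spin":0.4},{"gripper":1,"tx":0.5,"ty":0.6,"tz":0,"spin":0.5},{"gripper":1,"tx":0.6,"ty":0.72,"tz":0,"spin":0.6},{"gripper":1,"tx":0.7,"ty":0.84,"tz":0,"spin":0.7},{"gripper":1,"tx":0.78,"ty":0.94,"tz":0,"spin":0.8}]'
python3 - <<'E'
from h import *
print(readout.sense()['orientation'],readout.sense()['qpos'])
f=load('top'); c,s=np.cos(np.radians(7.9)),np.sin(np.radians(7.9))
for a in((-30,27),(30,27),(30,43),(-30,43),(-45,-65),(45,-65),(45,65),(-45,65)):
    X=np.array([.4573+(c*a[0]-s*a[1])/1e3,.298+(s*a[0]+c*a[1])/1e3,.028]); q=f['K']@(f['R']@X+f['t']); print(a,(q[:2]/q[2]).round(1))
E
```

```text
t: 0.9
tcp_pos: [0.4095, -0.264, 0.239]
orientation: [-2.8, -1.423, 0.0]
force: [-0.1, -0.9, -0.1]
gripper_width: 0.0856
grip_force: 0.0
t: 1.7
tcp_pos: [0.6436, 0.0185, 0.2386]
orientation: [-2.222, -2.22, 0.0]
force: [-0.0, -0.2, 0.7]
gripper_width: 0.0853
grip_force: 0.0
[-2.22199804e+00 -2.21973733e+00  4.78949266e-04] [-1.58629702e-01  3.35754961e-01  1.38793519e+00  2.31766810e-04
  1.41873813e+00 -1.57646963e-01]
(-30, 27) [131. 255.]
(30, 27) [133.1 227.9]
(30, 43) [125.9 227.9]
(-30, 43) [123.7 255. ]
(-45, -65) [172.7 261.9]
(45, -65) [174.9 221.2]
(45, 65) [116.6 221.2]
(-45, 65) [113.  261.9]
```

```bash
python3 -m jog '[{"gripper":1,"tx":0.006,"ty":-0.003,"tz":-0.1,"spin":0.006},{"gripper":1,"tx":0.006,"ty":-0.003,"tz":-0.2,"spin":0.006},{"gripper":1,"tx":0.006,"ty":-0.003,"tz":-0.3,"spin":0.006},{"gripper":1,"tx":0.006,"ty":-0.003,"tz":-0.4,"spin":0.006},{"gripper":1,"tx":0.006,"ty":-0.003,"tz":-0.47,"spin":0.006},{"gripper":1,"tx":0.006,"ty":-0.003,"tz":-0.52,"spin":0.006},{"gripper":1,"tx":0.006,"ty":-0.003,"tz":-0.55,"spin":0.006},{"gripper":1,"tx":0.006,"ty":-0.003,"tz":-0.55,"spin":0.006}]'
python3 - <<'E'
from h import *
for n in('scene','top'): shot(n)
a=cv2.resize(load('scene')['p'][150:290,220:360,::-1],(420,420),interpolation=cv2.INTER_CUBIC)
b=cv2.resize(load('top')['p'][110:250,210:350,::-1],(380,420),interpolation=cv2.INTER_CUBIC)
cv2.imwrite('pics/pre.png',np.hstack([a,b])); print(readout.sense()['tcp_pos'])
E
```

```text
t: 2.5
tcp_pos: [0.6438, 0.0154, 0.0731]
orientation: [-2.221, -2.22, 0.002]
force: [-0.5, 0.5, 0.6]
gripper_width: 0.0853
grip_force: 0.0
[0.64529551 0.01519743 0.07534877]
```

View pics/pre.png

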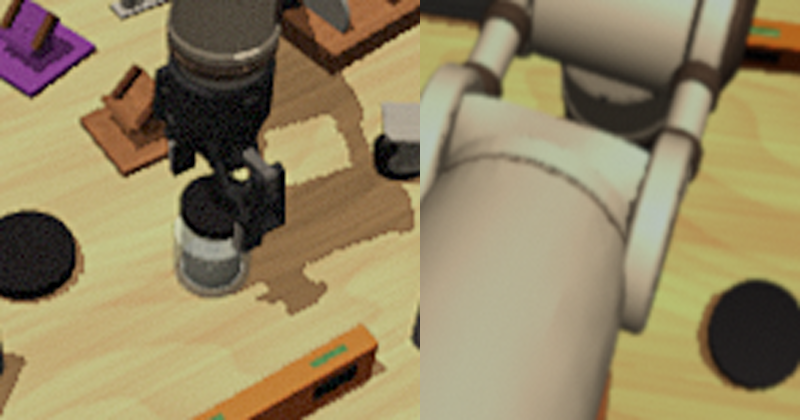

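```bash
python3 -m jog '[{"gripper":0.6,"tx":0,"ty":0.004,"tz":0,"spin":0},{"gripper":0.5,"tx":0,"ty":0.004,"tz":0,"spin":0},{"gripper":0.42,"tx":0,"ty":0.004,"tz":0,"spin":0},{"gripper":0.36,"tx":0,"ty":0.004,"tz":0,"spin":0},{"gripper":0.3,"tx":0,"ty":0.004,"tz":0,"spin":0},{"gripper":0.2,"tx":0,"ty":0.004,"tz":0,"spin":0},{"gripper":0.1,"tx":0,"ty":0.004,"tz":0,"spin":0},{"gripper":-1,"tx":0,"ty":0.004,"tz":0,"spin":0}]'
```

```text
t: 3.4
tcp_pos: [0.6451, 0.0165, 0.0756]
orientation: [2.221, 2.22, 0.001]
force: [-1.6, 0.7, 6.4]
gripper_width: 0.0579
grip_force: 62.6
```

```bash
python3 -m jog '[{"gripper":-1,"tx":0,"ty":0,"tz":0,"spin":0},{"gripper":-1,"tx":0,"ty":0,"tz":0.02,"spin":0},{"gripper":-1,"tx":0,"ty":0,"tz":0.05,"spin":0},{"gripper":-1,"tx":0,"ty":0,"tz":0.1,"spin":0},{"gripper":-1,"tx":0,"ty":0,"tz":0.18,"spin":0},{"gripper":-1,"tx":0,"ty":0,"tz":0.25,"spin":0},{"gripper":-1,"tx":0,"ty":0,"tz":0.3,"spin":0},{"gripper":-1,"tx":0,"ty":0,"tz":0.3,"spin":0}]'
python3 - <<'E'
from h import *
for n in('scene','top'): shot(n)
a=cv2.resize(load('scene')['p'][110:250,220:360,::-1],(420,420),interpolation=cv2.INTER_CUBIC)
cv2.imwrite('pics/lift.png',a); print(readout.sense()['tcp_pos'],readout.sense()['gripper_width'])
E
```

```text
t: 4.2
tcp_pos: [0.6465, 0.0162, 0.1681]
orientation: [2.219, 2.217, 0.006]
force: [0.4, 0.3, 0.4]
gripper_width: 0.0577
grip_force: 64.0
[0.644423   0.01650977 0.16425939] 0.057676043003716225
```

View pics/lift.png

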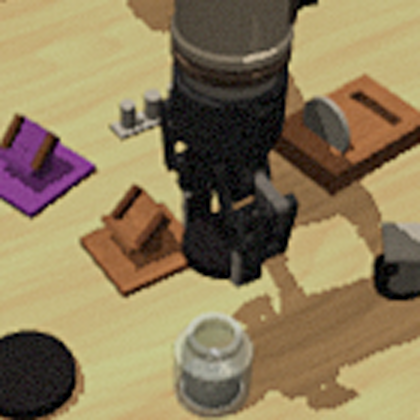

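```bash
python3 - <<'E'
from h import *
P=pts('scene'); m=(abs(P[...,0]-.645)<.04)&(P[...,1]>-.03)&(P[...,1]<.003)&(P[...,2]>.145)&(P[...,2]<.2); q=P[m]
print(len(q),q.min(0),q.max(0)); print(np.percentile(q,[1,5,50,95,99],axis=0).round(4))
t=q[q[:,2]>np.percentile(q[:,2],60)]; print(np.polyfit(t[:,1],t[:,2],1), t.mean(0))
for y0 in np.arange(-.02,.004,.004):
    s=q[(abs(q[:,1]-y0)<.002)]; print(y0,len(s),s[:,0].min().round(4),s[:,0].max().round(4),s[:,2].min().round(4),s[:,2].max().round(4))
E
```

```text
148 [ 0.62267473 -0.01307836  0.16733446] [0.67265148 0.00283308 0.18302238]
[[ 0.6245 -0.0127  0.1685]
 [ 0.6288 -0.0121  0.1706]
 [ 0.6514 -0.0044  0.1794]
 [ 0.6709  0.0025  0.1818]
 [ 0.6715  0.0028  0.1827]]
[0.00092884 0.18088754] [ 0.64654308 -0.00382678  0.18088399]Traceback (most recent call last):
  File "<stdin>", line 6, in <module>
    return umr_minimum(a, axis, None, out, keepdims, initial, where)
ValueError: zero-size array to reduction operation minimum which has no identity
```

```bash
python3 -m jog '[{"gripper":-1,"tx":-0.08,"ty":0.015,"tz":0,"spin":0},{"gripper":-1,"tx":-0.18,"ty":0.034,"tz":0,"spin":0},{"gripper":-1,"tx":-0.28,"ty":0.053,"tz":0,"spin":0},{"gripper":-1,"tx":-0.38,"ty":0.072,"tz":0,"spin":0},{"gripper":-1,"tx":-0.48,"ty":0.09,"tz":0,"spin":0},{"gripper":-1,"tx":-0.548,"ty":0.102,"tz":-0.05,"spin":0},{"gripper":-1,"tx":-0.548,"ty":0.102,"tz":-0.13,"spin":0},{"gripper":-1,"tx":-0.548,"ty":0.102,"tz":-0.16,"spin":0}]'
python3 -m jog '[{"gripper":-1,"tx":0,"ty":0,"tz":-0.04,"spin":0},{"gripper":-1,"tx":0,"ty":0,"tz":-0.08,"spin":0},{"gripper":-1,"tx":0,"ty":0,"tz":-0.1,"spin":0},{"gripper":-1,"tx":0,"ty":0,"tz":-0.12,"spin":0},{"gripper":-1,"tx":0,"ty":0,"tz":-0.13,"spin":0},{"gripper":-1,"tx":0,"ty":0,"tz":-0.14,"spin":0},{"gripper":-1,"tx":0,"ty":0,"tz":-0.14,"spin":0},{"gripper":-1,"tx":0,"ty":0,"tz":-0.14,"spin":0}]'
python3 - <<'E'
from h import *
shot('scene')
a=cv2.resize(load('scene')['p'][130:230,210:340,::-1],(780,600),interpolation=cv2.INTER_CUBIC)
cv2.imwrite('pics/over.png',a)
P=pts('scene'); m=(abs(P[...,0]-.48)<.02)&(P[...,1]>0)&(P[...,1]<.032)&(P[...,2]>.065)&(P[...,2]<.12); q=P[m]
print(len(q),np.percentile(q,[1,5,50,95,99],axis=0).round(4), readout.sense()['tcp_pos'])
E
```

```text
t: 5.1
tcp_pos: [0.4772, 0.0476, 0.1131]
orientation: [-2.219, -2.218, 0.006]
force: [0.4, -0.4, -0.5]
gripper_width: 0.0579
grip_force: 64.1
t: 5.9
tcp_pos: [0.4804, 0.0471, 0.0746]
orientation: [2.222, 2.22, 0.001]
force: [-0.0, 0.3, -1.1]
gripper_width: 0.0578
grip_force: 64.1
73 [[0.4604 0.0177 0.0747]
 [0.4647 0.0187 0.0754]
 [0.4831 0.0247 0.0858]
 [0.4985 0.0314 0.0887]
 [0.4992 0.0318 0.0895]] [0.48044141 0.04707115 0.0746589 ]
```

View pics/over.png

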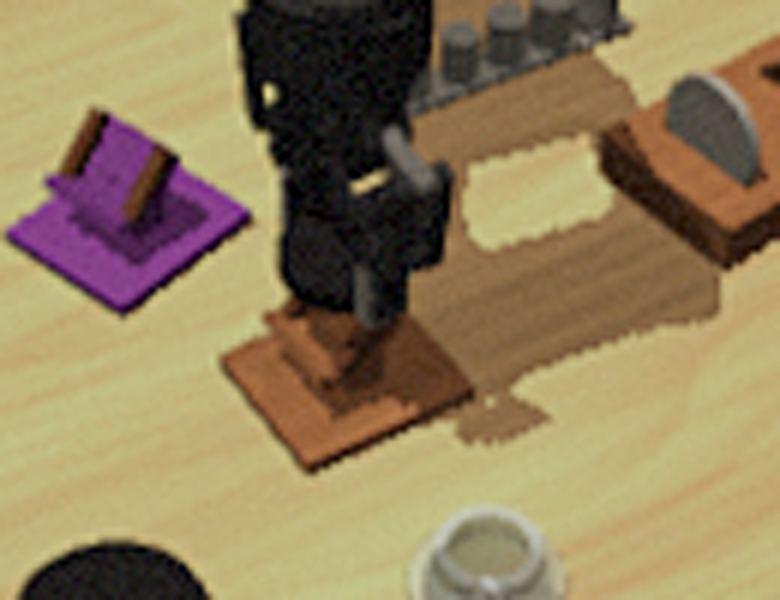

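```bash
python3 -m jog '[{"gripper":-1,"tx":0,"ty":0,"tz":-0.02,"spin":0},{"gripper":-1,"tx":0,"ty":0,"tz":-0.035,"spin":0},{"gripper":-1,"tx":0,"ty":0,"tz":-0.04,"spin":0},{"gripper":-1,"tx":0,"ty":0,"tz":-0.043,"spin":0},{"gripper":-1,"tx":0,"ty":0,"tz":-0.046,"spin":0},{"gripper":-1,"tx":0,"ty":0,"tz":-0.05,"spin":0},{"gripper":-1,"tx":0,"ty":0,"tz":-0.05,"spin":0},{"gripper":-1,"tx":0,"ty":0,"tz":-0.05,"spin":0}]'
python3 - <<'E'
from h import *
shot('scene')
P=pts('scene'); m=(abs(P[...,0]-.48)<.02)&(P[...,1]>0)&(P[...,1]<.032)&(P[...,2]>.045)&(P[...,2]<.12); q=P[m]
print(len(q),np.percentile(q,[1,5,50,95,99],axis=0).round(4)); t=q[q[:,0]<.485]; print(np.polyfit(t[:,1],t[:,2],1)); print(readout.sense()['tcp_pos'],readout.sense()['force'])
E
```

```text
t: 6.75
tcp_pos: [0.4807, 0.0469, 0.0627]
orientation: [-2.221, -2.222, 0.002]
force: [-15.3, -0.7, 32.6]
gripper_width: 0.0577
grip_force: 67.4
71 [[0.4617 0.0174 0.0621]
 [0.465  0.0178 0.0643]
 [0.4839 0.0241 0.0733]
 [0.4976 0.0311 0.0755]
 [0.499  0.0315 0.0768]]
[0.24796408 0.06697081]
[0.48069334 0.04688211 0.06274633] [-14.67923903   0.83789281  32.93061677]
```

```bash
python3 -m jog '[{"gripper":-1,"tx":0,"ty":0,"tz":0.015,"spin":0},{"gripper":-1,"tx":0,"ty":0.012,"tz":0.015,"spin":0},{"gripper":-1,"tx":0,"ty":0.012,"tz":0.013,"spin":0},{"gripper":1,"tx":0,"ty":0.012,"tz":0.013,"spin":0},{"gripper":1,"tx":0,"ty":0.012,"tz":0.013,"spin":0},{"gripper":1,"tx":0,"ty":0.012,"tz":0.013,"spin":0},{"gripper":1,"tx":0,"ty":0.012,"tz":0.013,"spin":0},{"gripper":1,"tx":0,"ty":0.012,"tz":0.013,"spin":0}]'
python3 -m jog '[{"gripper":1,"tx":0,"ty":0,"tz":0.03,"spin":0},{"gripper":1,"tx":0,"ty":0,"tz":0.12,"spin":0},{"gripper":1,"tx":0,"ty":0,"tz":0.25,"spin":0.1},{"gripper":1,"tx":0,"ty":0.05,"tz":0.35,"spin":0.3},{"gripper":1,"tx":0,"ty":0.1,"tz":0.4,"spin":0.5},{"gripper":1,"tx":0,"ty":0.1,"tz":0.4,"spin":0.7},{"gripper":1,"tx":0,"ty":0.1,"tz":0.4,"spin":0.85},{"gripper":1,"tx":0,"ty":0.1,"tz":0.4,"spin":1}]'
python3 - <<'E'
from h import *
shot('scene');shot('top')
a=cv2.resize(load('scene')['p'][140:220,220:324,::-1],(780,600),interpolation=cv2.INTER_CUBIC)
cv2.imwrite('pics/laid.png',a)
P=pts('scene'); m=(abs(P[...,0]-.48)<.035)&(P[...,1]>-.01)&(P[...,1]<.09)&(P[...,2]>.03)&(P[...,2]<.1)&(load('scene')['p'].max(2)<60); q=P[m]
print(len(q),np.percentile(q,[1,5,50,95,99],axis=0).round(4)); A=np.c_[q[:,:2],np.ones(len(q))]; print(np.linalg.lstsq(A,q[:,2],rcond=None)[0])
E
```

```text
t: 7.6
tcp_pos: [0.48, 0.0507, 0.063]
orientation: [-2.222, -2.22, 0.0]
force: [0.1, 0.1, 0.1]
gripper_width: 0.0855
grip_force: 0.0
t: 8.4
tcp_pos: [0.4803, 0.0808, 0.1841]
orientation: [1.195, 2.904, 0.0]
force: [0.9, 0.1, 0.2]
gripper_width: 0.0854
grip_force: 0.0
369 [[0.4574 0.0218 0.033 ]
 [0.4619 0.0247 0.0428]
 [0.4897 0.0419 0.0668]
 [0.5082 0.059  0.0834]
 [0.5101 0.063  0.0873]]
[-0.27000285  0.84192954  0.16196891]
```

View pics/laid.png

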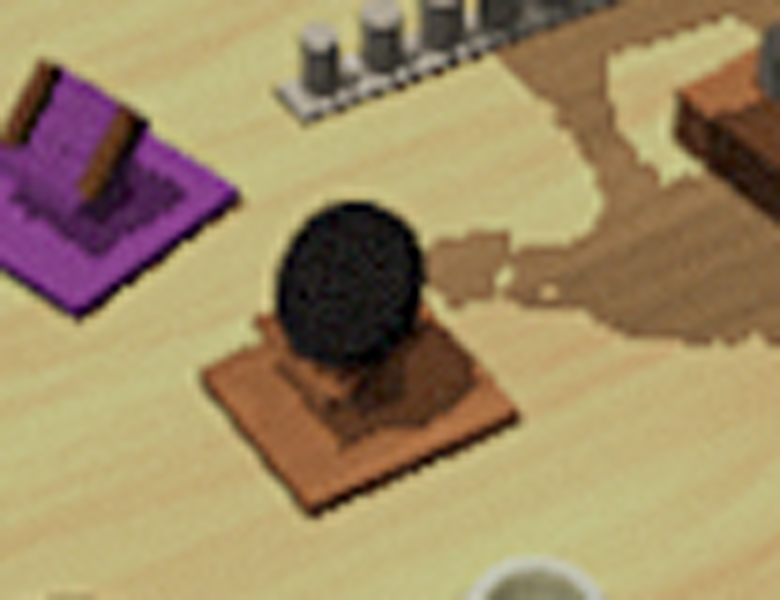

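```bash
python3 - <<'E'
from h import *
p=load('scene')['p']; m=(p.max(2)<42).astype(np.uint8); l=cv2.connectedComponents(m)[1]; b=(l==l[178,267]).astype(np.uint8)
c=max(cv2.findContours(b,0,1)[0],key=cv2.contourArea); e=cv2.fitEllipse(c); print(b.sum(),e,ray('scene',*e[0],.0676))
P=pts('scene'); k=cv2.erode(b,np.ones((3,3)))>0; q=P[k]; print(q.mean(0)); print(np.linalg.lstsq(np.c_[q[:,:2],np.ones(len(q))],q[:,2],rcond=None)[0])
n=b.sum(); print(P[b>0].min(0),P[b>0].max(0))
E
python3 -m jog '[{"gripper":0.5,"tx":0,"ty":-0.03,"tz":0,"spin":0.15},{"gripper":0.2,"tx":0,"ty":-0.06,"tz":0,"spin":0.3},{"gripper":0,"tx":0,"ty":-0.06,"tz":0,"spin":0.45},{"gripper":-0.06,"tx":0,"ty":-0.06,"tz":0,"spin":0.6},{"gripper":-0.06,"tx":0,"ty":-0.06,"tz":0,"spin":0.75},{"gripper":-0.06,"tx":0,"ty":-0.06,"tz":-0.05,"spin":0.9},{"gripper":-0.06,"tx":0,"ty":-0.06,"tz":-0.1,"spin":0.99},{"gripper":-0.06,"tx":0,"ty":-0.06,"tz":-0.15,"spin":0.99}]'
```

```text
344 ((266.34173583984375, 178.41578674316406), (18.035415649414062, 23.0506649017334), 4.359451770782471) [0.48871613 0.04138584 0.0676    ]
[0.48785432 0.04173487 0.06856152]
[-0.07417932  0.90315717  0.06705707]
[ 0.45422696 -0.35423757  0.03639318] [1.16587264 0.06392627 0.83523778]
t: 9.3
tcp_pos: [0.4803, 0.0626, 0.1382]
orientation: [0.016, 3.141, -0.0]
force: [0.4, -0.6, 0.1]
gripper_width: 0.0401
grip_force: 0.0
```

```bash
python3 -m jog '[{"gripper":-0.06,"tx":0.006,"ty":0,"tz":-0.05,"spin":0},{"gripper":-0.06,"tx":0.006,"ty":0,"tz":-0.1,"spin":0},{"gripper":-0.06,"tx":0.006,"ty":0,"tz":-0.14,"spin":0},{"gripper":-0.06,"tx":0.006,"ty":0,"tz":-0.17,"spin":0},{"gripper":-0.06,"tx":0.006,"ty":0,"tz":-0.19,"spin":0},{"gripper":-0.06,"tx":0.006,"ty":0,"tz":-0.198,"spin":0},{"gripper":-0.06,"tx":0.006,"ty":0,"tz":-0.198,"spin":0},{"gripper":-0.06,"tx":0.006,"ty":0,"tz":-0.198,"spin":0}]'
python3 - <<'E'
from h import *
shot('scene')
a=cv2.resize(load('scene')['p'][140:220,220:324,::-1],(780,600),interpolation=cv2.INTER_CUBIC)
cv2.imwrite('pics/re.png',a)
E
```

```text
t: 10.1
tcp_pos: [0.4824, 0.0627, 0.0793]
orientation: [0.014, 3.141, -0.0]
force: [0.1, -0.2, 0.0]
gripper_width: 0.0401
grip_force: 0.0
```

View pics/re.png

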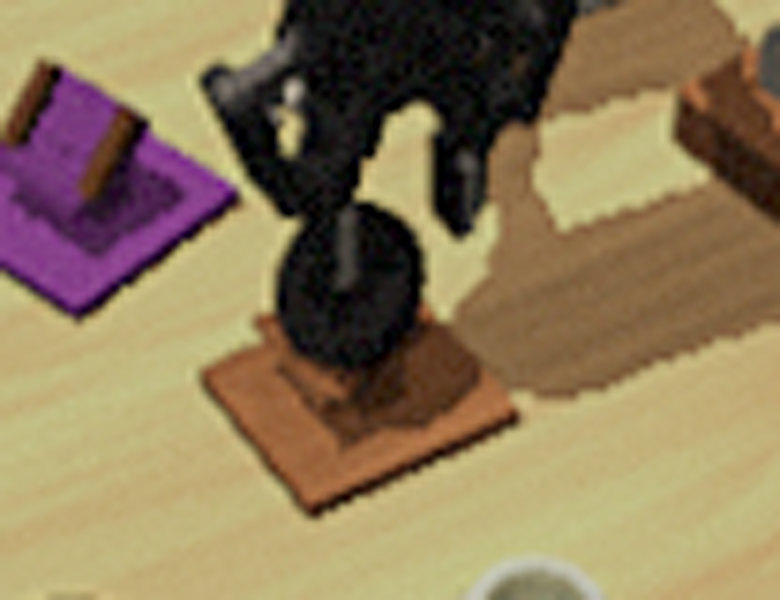

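```bash
python3 -m jog '[{"gripper":-0.06,"tx":0,"ty":-0.025,"tz":0,"spin":0},{"gripper":-0.06,"tx":0,"ty":-0.04,"tz":0.005,"spin":0},{"gripper":-0.06,"tx":0,"ty":-0.055,"tz":0.01,"spin":0},{"gripper":-0.16,"tx":0,"ty":-0.072,"tz":0.02,"spin":0},{"gripper":-0.3,"tx":0,"ty":-0.082,"tz":0.03,"spin":0},{"gripper":-0.44,"tx":0,"ty":-0.089,"tz":0.037,"spin":0},{"gripper":-0.44,"tx":0,"ty":-0.089,"tz":0.037,"spin":0},{"gripper":-0.44,"tx":0,"ty":-0.089,"tz":0.037,"spin":0}]'
cat > face.py <<'E'
from h import *
shot('scene'); s=readout.sense(); x,y,z=s['tcp_pos']; p=load('scene')['p']
P=pts('scene'); m=(abs(P[...,0]-x)<.036)&(abs(P[...,1]-y)<.06)&(P[...,2]<z-.015)&(P[...,2]>z-.06)&(p.max(2)<60)
q=P[m]; print(s['tcp_pos'],s['force'],s['gripper_width'],len(q))
for z0 in np.arange(z-.055,z-.014,.005):
    r=q[abs(q[:,2]-z0)<.0025]
    if len(r)>2: print('z %.3f n %d  x %.4f..%.4f  y med %.4f (%.4f..%.4f)'%(z0,len(r),r[:,0].min(),r[:,0].max(),np.median(r[:,1]),r[:,1].min(),r[:,1].max()))
E
python3 face.py
```

```text
t: 10.95
tcp_pos: [0.4819, 0.036, 0.0899]
orientation: [0.013, 3.142, 0.0]
force: [-0.5, 0.2, -0.6]
gripper_width: 0.0243
grip_force: 0.1
[0.48183339 0.03611811 0.08983372] [ 0.37550383  0.23918252 -0.03094028] 0.023933569181619412 182
z 0.035 n 5  x 0.5037..0.5074  y med 0.0371 (0.0319..0.0428)
z 0.040 n 12  x 0.4835..0.5071  y med 0.0375 (0.0185..0.0460)
z 0.045 n 14  x 0.4757..0.5052  y med 0.0347 (0.0175..0.0525)
z 0.050 n 26  x 0.4690..0.5064  y med 0.0327 (0.0162..0.0592)
z 0.055 n 43  x 0.4625..0.5061  y med 0.0246 (0.0180..0.0605)
z 0.060 n 29  x 0.4588..0.5088  y med 0.0229 (0.0173..0.0578)
z 0.065 n 27  x 0.4585..0.5099  y med 0.0243 (0.0215..0.0350)
z 0.070 n 16  x 0.4849..0.5114  y med 0.0256 (0.0244..0.0365)
z 0.075 n 8  x 0.4834..0.5093  y med 0.0271 (0.0249..0.0371)
```

```bash
python3 -m jog '[{"gripper":-0.5,"tx":0,"ty":-0.007,"tz":0.002,"spin":0},{"gripper":-0.56,"tx":0,"ty":-0.014,"tz":0.004,"spin":0},{"gripper":-0.62,"tx":0,"ty":-0.018,"tz":0.006,"spin":0},{"gripper":-0.66,"tx":0,"ty":-0.02,"tz":0.006,"spin":0},{"gripper":-0.7,"tx":0,"ty":-0.02,"tz":0.006,"spin":0},{"gripper":-1,"tx":0,"ty":-0.02,"tz":0.006,"spin":0},{"gripper":-1,"tx":0,"ty":-0.02,"tz":0.006,"spin":0},{"gripper":-1,"tx":0,"ty":-0.02,"tz":0.006,"spin":0}]'; python3 face.py
```

```text
t: 11.8
tcp_pos: [0.4819, 0.0301, 0.0917]
orientation: [0.013, 3.142, 0.0]
force: [-0.1, 0.8, 0.7]
gripper_width: 0.0103
grip_force: 61.9
[0.48193369 0.03006518 0.09172466] [-0.03645474 -0.05414565  0.82090213] 0.010544204647275316 143
z 0.037 n 9  x 0.4873..0.5059  y med 0.0359 (0.0255..0.0422)
z 0.042 n 10  x 0.4740..0.5064  y med 0.0333 (0.0233..0.0457)
z 0.047 n 21  x 0.4718..0.5075  y med 0.0370 (0.0225..0.0516)
z 0.052 n 23  x 0.4642..0.5054  y med 0.0376 (0.0224..0.0588)
z 0.057 n 14  x 0.4637..0.5066  y med 0.0241 (0.0224..0.0574)
z 0.062 n 23  x 0.4630..0.5093  y med 0.0249 (0.0227..0.0570)
z 0.067 n 20  x 0.4595..0.5111  y med 0.0240 (0.0220..0.0522)
z 0.072 n 12  x 0.4709..0.5100  y med 0.0242 (0.0227..0.0356)
z 0.077 n 8  x 0.4981..0.5100  y med 0.0249 (0.0219..0.0315)
```

```bash
python3 -m jog '[{"gripper":-1,"tx":0,"ty":0,"tz":0.03,"spin":0},{"gripper":-1,"tx":0,"ty":0,"tz":0.1,"spin":0},{"gripper":-1,"tx":0,"ty":0,"tz":0.2,"spin":0},{"gripper":-1,"tx":0,"ty":0.03,"tz":0.3,"spin":0.05},{"gripper":-1,"tx":-0.02,"ty":0.12,"tz":0.33,"spin":0.1},{"gripper":-1,"tx":-0.04,"ty":0.23,"tz":0.33,"spin":0.15},{"gripper":-1,"tx":-0.06,"ty":0.34,"tz":0.33,"spin":0.187},{"gripper":-1,"tx":-0.08,"ty":0.44,"tz":0.33,"spin":0.187}]'
python3 -m jog '[{"gripper":-1,"tx":0,"ty":0.1,"tz":0,"spin":0},{"gripper":-1,"tx":0,"ty":0.2,"tz":0,"spin":0},{"gripper":-1,"tx":-0.01,"ty":0.3,"tz":0,"spin":0},{"gripper":-1,"tx":-0.018,"ty":0.4,"tz":0,"spin":0},{"gripper":-1,"tx":-0.018,"ty":0.5,"tz":-0.02,"spin":0},{"gripper":-1,"tx":-0.018,"ty":0.56,"tz":-0.06,"spin":0},{"gripper":-1,"tx":-0.018,"ty":0.569,"tz":-0.12,"spin":0},{"gripper":-1,"tx":-0.018,"ty":0.569,"tz":-0.15,"spin":0}]'
python3 face.py; python3 - <<'E'
from h import *
p=load('scene')['p']; s=readout.sense(); f=load('scene'); q=f['K']@(f['R']@s['tcp_pos']+f['t']); u,v=(q[:2]/q[2]).astype(int); print(u,v,s['orientation'])
v0,u0=max(v-45,0),u-60
cv2.imwrite('pics/slot.png',cv2.resize(p[v0:v0+90,u0:u0+120,::-1],(800,600),interpolation=cv2.INTER_CUBIC)); print(u0,v0)
E
```

```text
t: 12.65
tcp_pos: [0.4576, 0.1633, 0.1915]
orientation: [-0.218, 3.133, 0.0]
force: [0.3, 1.1, -1.0]
gripper_width: 0.0101
grip_force: 61.8
t: 13.45
tcp_pos: [0.4516, 0.333, 0.1445]
orientation: [0.219, -3.132, 0.001]
force: [-0.4, -0.7, -1.6]
gripper_width: 0.0103
grip_force: 61.8
[0.45101484 0.33216783 0.14327806] [-0.16129401 -0.02160748 -1.11606299] 0.010422455534400018 140
z 0.098 n 8  x 0.4360..0.4637  y med 0.3277 (0.3247..0.3283)
z 0.103 n 15  x 0.4346..0.4684  y med 0.3268 (0.3247..0.3316)
z 0.108 n 19  x 0.4300..0.4741  y med 0.3261 (0.3218..0.3300)
z 0.113 n 28  x 0.4243..0.4779  y med 0.3270 (0.3223..0.3418)
z 0.118 n 25  x 0.4246..0.4800  y med 0.3272 (0.3228..0.3389)
z 0.123 n 29  x 0.4240..0.4818  y med 0.3273 (0.3217..0.3414)
z 0.128 n 14  x 0.4284..0.4797  y med 0.3283 (0.3229..0.3418)
349 112 [ 2.17780789e-01 -3.13011831e+00  2.59024201e-03]
289 67
```

View pics/slot.png

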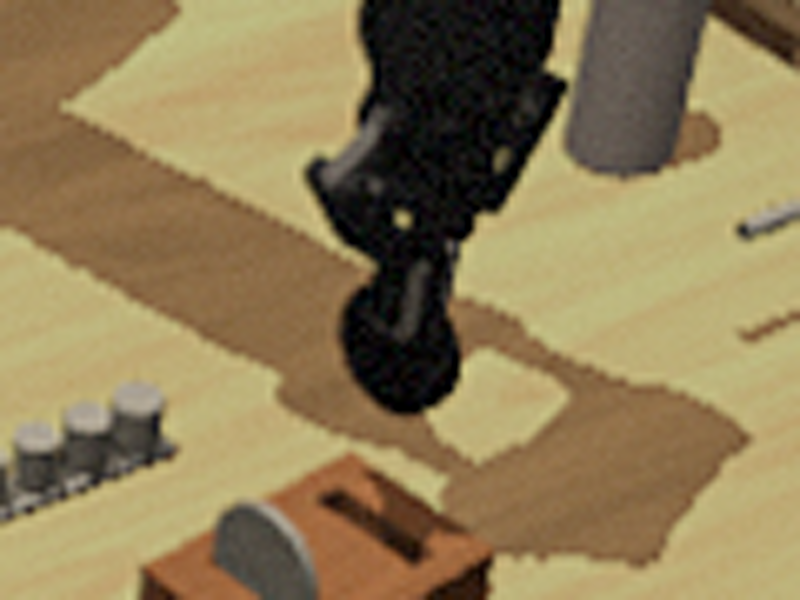

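```bash
python3 - <<'E'
from h import *
p=load('scene')['p'].astype(int).sum(2)
print(p[136:156,334:358])
f=load('scene'); c,s=np.cos(np.radians(7.9)),np.sin(np.radians(7.9))
for a in((-30,27),(30,27),(30,43),(-30,43),(45,65),(-45,65)):
    X=np.array([.4573+(c*a[0]-s*a[1])/1e3,.298+(s*a[0]+c*a[1])/1e3,.028]); q=f['K']@(f['R']@X+f['t']); print(a,(q[:2]/q[2]).round(1))
E
```

```text
[[496 499 480 436 386 328 308 317 317 352 435 472 496 493 494 491 451 436
  380 316 299 287 311 315]
 [476 449 398 332 308 303 314 313 329 272 270 344 419 497 505 492 494 502
  482 441 346 298 318 332]
 [404 322 312 334 323 338 322 333 324 283 192 145 242 399 449 492 498 504
  504 508 458 450 370 317]
 [322 322 308 341 330 309 325 344 331 344 324 204 176 186 309 416 507 514
  507 509 523 480 359 322]
 [318 330 322 285 269 210 229 316 350 362 370 262 184 186 177 251 413 477
  516 510 511 389 313 334]
 [322 347 277 181 118  82  99 196 274 334 350 320 242 186 189 158 212 311
  430 516 464 356 332 340]
 [317 333 269 157  59  72 118 130 166 261 308 362 254 181 188 193 158 145
  233 412 472 378 333 327]
 [332 334 329 302 221 136 106 119 143 167 184 301 234 182 193 196 187 188
  162 187 396 369 319 332]
 [324 333 349 352 328 292 237 161 118 151  94 157 162 174 191 180 186 185
  198 173 185 223 281 347]
 [328 341 331 335 342 348 322 261 184 161 138 126 107 137 167 180 192 187
  198 185 165 158 179 248]
 [341 322 326 340 330 333 336 338 306 236 163 141 103 102 132 156 190 194
  172 192 247 19
[... 361 characters left out ...]
43 341 327 279 157  68  63
  179 238 320 347 329 318]
 [313 355 333 320 326 323 327 341 332 325 330 336 324 328 359 306 193 178
  286 335 329 331 328 328]
 [253 331 327 322 326 338 329 327 329 336 325 328 325 341 351 353 315 317
  341 330 321 322 327 308]
 [233 279 312 333 339 326 329 340 318 330 330 342 342 352 351 333 336 328
  328 317 332 294 283 211]
 [220 255 294 330 329 327 327 327 322 316 337 346 344 345 341 346 318 315
  320 306 265 195  91  71]
 [211 225 255 330 339 325 303 307 336 337 347 351 350 333 312 303 314 324
  311 220 103  43  95  96]]
(-30, 27) [335.4 141. ]
(30, 27) [350.  151.2]
(30, 43) [353.8 149. ]
(-30, 43) [339.2 138.9]
(45, 65) [362.7 148.5]
(-45, 65) [340.8 133.5]
```

```bash
python3 -m jog '[{"gripper":-1,"tx":0,"ty":0,"tz":-0.05,"spin":0},{"gripper":-1,"tx":0,"ty":0,"tz":-0.1,"spin":0},{"gripper":-1,"tx":0,"ty":0,"tz":-0.14,"spin":0},{"gripper":-1,"tx":0,"ty":0,"tz":-0.17,"spin":0},{"gripper":-1,"tx":0,"ty":0,"tz":-0.19,"spin":0},{"gripper":-1,"tx":0,"ty":0,"tz":-0.205,"spin":0},{"gripper":-1,"tx":0,"ty":0,"tz":-0.22,"spin":0},{"gripper":-1,"tx":0,"ty":0,"tz":-0.23,"spin":0}]'; python3 face.py
```

```text
t: 14.3
tcp_pos: [0.4527, 0.3328, 0.0766]
orientation: [-0.217, 3.134, 0.0]
force: [0.4, -0.0, -0.6]
gripper_width: 0.0102
grip_force: 61.8
[0.45237823 0.33266046 0.0761673 ] [-0.57987383 -0.59402748 -1.10843517] 0.010365114580609082 146
z 0.021 n 6  x 0.4230..0.4715  y med 0.3409 (0.3317..0.3433)
z 0.026 n 8  x 0.4431..0.4777  y med 0.3424 (0.3258..0.3585)
z 0.031 n 11  x 0.4373..0.4648  y med 0.3259 (0.3231..0.3291)
z 0.036 n 19  x 0.4298..0.4733  y med 0.3266 (0.3221..0.3317)
z 0.041 n 19  x 0.4308..0.4756  y med 0.3266 (0.3221..0.3400)
z 0.046 n 20  x 0.4274..0.4791  y med 0.3275 (0.3232..0.3325)
z 0.051 n 23  x 0.4325..0.4806  y med 0.3278 (0.3226..0.3347)
z 0.056 n 23  x 0.4267..0.4819  y med 0.3272 (0.3220..0.3371)
z 0.061 n 15  x 0.4276..0.4797  y med 0.3270 (0.3218..0.3370)
```

```bash
python3 -m jog '[{"gripper":-1,"tx":0,"ty":0,"tz":-0.01,"spin":0},{"gripper":-1,"tx":0,"ty":0,"tz":-0.018,"spin":0},{"gripper":-1,"tx":0,"ty":0,"tz":-0.025,"spin":0},{"gripper":-1,"tx":0,"ty":0,"tz":-0.03,"spin":0},{"gripper":-1,"tx":0,"ty":0,"tz":-0.035,"spin":0},{"gripper":-1,"tx":0,"ty":0,"tz":-0.037,"spin":0},{"gripper":-1,"tx":0,"ty":0,"tz":-0.037,"spin":0},{"gripper":-1,"tx":0,"ty":0,"tz":-0.037,"spin":0}]'
```

```text
t: 15.15
tcp_pos: [0.4526, 0.3327, 0.0657]
orientation: [-0.217, 3.134, 0.0]
force: [0.0, 0.4, -0.4]
gripper_width: 0.0104
grip_force: 61.8
```

```bash
python3 -m jog '[{"gripper":-1,"tx":0,"ty":0,"tz":-0.003,"spin":0},{"gripper":-1,"tx":0,"ty":0,"tz":-0.006,"spin":0},{"gripper":-1,"tx":0,"ty":0,"tz":-0.008,"spin":0},{"gripper":-1,"tx":0,"ty":0,"tz":-0.01,"spin":0},{"gripper":-1,"tx":0,"ty":0,"tz":-0.012,"spin":0},{"gripper":-1,"tx":0,"ty":0,"tz":-0.014,"spin":0},{"gripper":-1,"tx":0,"ty":0,"tz":-0.014,"spin":0},{"gripper":-1,"tx":0,"ty":0,"tz":-0.014,"spin":0}]'; python3 face.py
```

```text
t: 15.95
tcp_pos: [0.4532, 0.3331, 0.0639]
orientation: [-0.218, 3.133, 0.0]
force: [-5.5, -3.0, 15.2]
gripper_width: 0.0108
grip_force: 64.1
[0.4531937  0.33303021 0.06384857] [-5.66782166 -2.82244627 15.25780443] 0.010545606261461539 105
z 0.019 n 3  x 0.4677..0.4711  y med 0.3442 (0.3420..0.3469)
z 0.024 n 3  x 0.4748..0.4781  y med 0.3439 (0.3320..0.3445)
z 0.029 n 19  x 0.4260..0.4766  y med 0.3274 (0.3227..0.3470)
z 0.034 n 21  x 0.4263..0.4786  y med 0.3273 (0.3231..0.3365)
z 0.039 n 27  x 0.4239..0.4807  y med 0.3273 (0.3219..0.3397)
z 0.044 n 19  x 0.4291..0.4806  y med 0.3275 (0.3235..0.3390)
z 0.049 n 13  x 0.4317..0.4822  y med 0.3287 (0.3212..0.3415)
```

```bash
python3 -m jog '[{"gripper":-1,"tx":0,"ty":0,"tz":0.005,"spin":0},{"gripper":-0.68,"tx":0,"ty":0,"tz":0.005,"spin":0},{"gripper":-0.6,"tx":0,"ty":0,"tz":0.005,"spin":0},{"gripper":-0.5,"tx":0,"ty":0,"tz":0.005,"spin":0},{"gripper":-0.3,"tx":0,"ty":0,"tz":0.005,"spin":0},{"gripper":0,"tx":0,"ty":0,"tz":0.005,"spin":0},{"gripper":0,"tx":0,"ty":0,"tz":0.005,"spin":0},{"gripper":0,"tx":0,"ty":0,"tz":0.03,"spin":0}]'
python3 -m jog '[{"gripper":0,"tx":0,"ty":0,"tz":0.05,"spin":0},{"gripper":0,"tx":0,"ty":0,"tz":0.12,"spin":0},{"gripper":0,"tx":0,"ty":0,"tz":0.2,"spin":0},{"gripper":0,"tx":0,"ty":0,"tz":0.3,"spin":0},{"gripper":0,"tx":0,"ty":0,"tz":0.4,"spin":0},{"gripper":0,"tx":0,"ty":0,"tz":0.5,"spin":0},{"gripper":0,"tx":0,"ty":0,"tz":0.5,"spin":0},{"gripper":0,"tx":0,"ty":0,"tz":0.5,"spin":0}]'
python3 - <<'E'
from h import *
shot('scene'); p=load('scene')['p']
cv2.imwrite('pics/end.png',cv2.resize(p[100:280,200:440,::-1],(800,600),interpolation=cv2.INTER_CUBIC))
P=pts('scene'); m=(abs(P[...,0]-.4525)<.035)&(abs(P[...,1]-.333)<.03)&(P[...,2]<.08)&(p.max(2)<60); q=P[m]
for z0 in np.arange(.03,.08,.006):
    r=q[abs(q[:,2]-z0)<.003]
    if len(r)>2: print('%.3f'%z0,len(r),r[:,0].min().round(4),r[:,0].max().round(4),np.median(r[:,1]).round(4))
E
```

```text
t: 16.8
tcp_pos: [0.4516, 0.3323, 0.0695]
orientation: [0.217, -3.132, 0.001]
force: [-0.3, 0.1, -0.2]
gripper_width: 0.0427
grip_force: 0.0
t: 17.6
tcp_pos: [0.4531, 0.333, 0.2222]
orientation: [-0.217, 3.131, 0.002]
force: [-0.3, 1.0, 0.1]
gripper_width: 0.0427
grip_force: 0.0
0.030 21 0.4285 0.4779 0.3278
0.036 24 0.4263 0.4794 0.3265
0.042 30 0.4307 0.4828 0.3271
0.048 30 0.4287 0.4815 0.3271
0.054 25 0.4304 0.4834 0.3282
0.060 28 0.4307 0.4778 0.3272
0.066 23 0.4381 0.4724 0.328
0.072 19 0.4416 0.4695 0.3298
```

View pics/end.png

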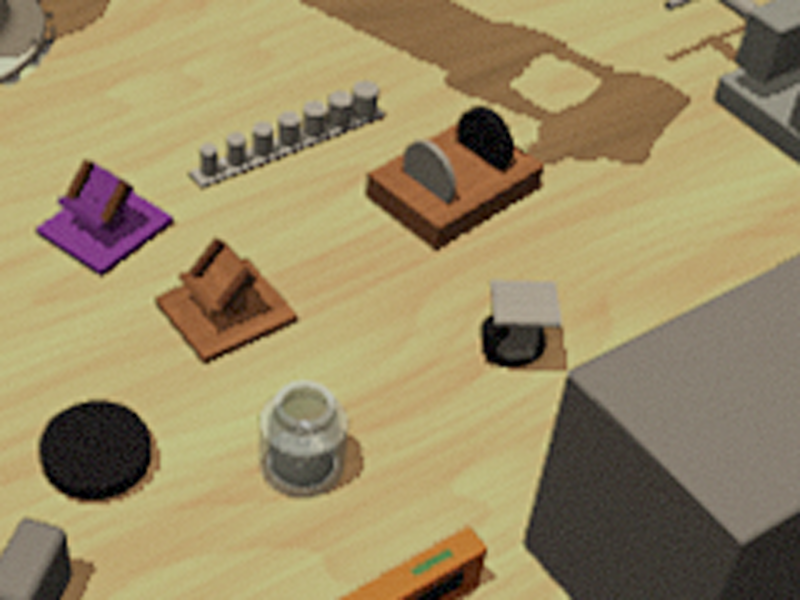

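```bash
python3 -c "from bench import ticket; print(ticket.sign_off())"
```

```text
the job is handed in; nothing more can be done
None
```

The cap stands upright on the floor of the wide slot, released, after being laid flat on the sloped rest and taken again by its upper edge; in the last picture the jar stands where it was and nothing else in view has moved. I handed the job in at about 18 s.

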